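Wedge the press-fit cover off a microscope power pack

ROBOT

A 7-joint arm with a two-finger parallel gripper is mounted at the origin on the work surface. World frame = base frame: x ahead of the robot, y to its left, z up, the work surface at z = 0. Lengths are in m, angles in rad, forces in N, time in s.
With the tool pointing down it reaches from about 0.425 to 0.875 m from the base axis. Payload 9.9 kg.
Tool frame: the origin (TCP) lies midway between the tips of the shut fingers; the grasp point (between the pads) lies 19 mm behind it; z points along the fingers, y is the direction in which the jaws open and shut (so a half turn about z gives the same grasp; the last joint's range is limited). The gripper opens to 85 mm and grips with 20 to 120 N. Pads are 22 mm wide; open, the fingers measure 114 mm over their backs; the gripper's body (76 mm by 85 mm) begins 54 mm behind the grasp point. The pads swing forward as they close: fully open they stand 13 mm farther back than shut.
Start: joints at [1.24, 0.576, 0.025, 1.437, -0.015, 1.129, -0.057], TCP at [0.165, -0.655, 0.207] pointing down, gripper open.
Joint ranges: [-2.76, 2.76], [-0.34, 2.15], [-1.52, 1.57], [0.19, 2.46], [-1.09, 4.23], [0.17, 1.99], [-2.82, 2.82]. Speed limits (rad/s): [2.22, 2.22, 3.01, 3.01, 3.14, 3.14, 3.14].

INTERFACE

Orientations are given as a unit quaternion [x, y, z, w].
In Python, from cell import bot, kinematics, viewer, workorder, nets gives the robot as it stands. Calls block until the motion is done:
- bot.move_to(position, orientation): joint-space move of the TCP to a pose.
- bot.move_linear(position, orientation=None, max_speed=0.15): straight line of the TCP; orientation=None keeps the orientation; max_speed is the mean speed in m/s.
- bot.move_joints(angles): joint-space move.
- bot.let_go() and bot.clamp(strength=None): open the fingers fully, or close them until they stop; strength is the grip in N (None keeps the last).
- bot.dwell(seconds).
- kinematics.ik(position, orientation): joint angles nearest the present ones, or None.
- bot.state(): the state.
- viewer.capture(name): name is "side" or "top" or "wrist"; returns a dict with "color" (420x560x3 uint8, red, green, blue), "fx", "fy", "cx", "cy" (pixels), "position" and "rotation" of the camera in the world; the wrist camera has in their place "mount" (4x4, takes a point from camera to tool coordinates, whose origin is the TCP and whose axes are the flange's). Camera axes: x right, y down, z forward; pixel columns grow to the right and rows downward; lengths in m; the calibration is good to about 2 mm. A picture is of the moment at which its call begins: read the wrist's pose just before it. There is no depth.
A pose or a line that the arm cannot do raises bot.IKError and nothing moves.
- workorder.sign_off(): hands the job in, once; it reports no verdict.
Trained networks look in the newest picture that a camera, given by its name, has taken for a name from the list of things; names that differ only in an ending like _2 or _b are one class to them, and where a whole thing is asked for, a point or a joint stands for the part that bears it (a point fixed in the world has none). Each returns a list of dicts, best first, with "confidence" (0 to 1); they miss things now and then, are a little off and sometimes report something else, mostly with a low value. They report only what shows in the picture. A call takes as long as a camera call. They do not tell look-alikes from the thing itself.
- nets.search_frame(camera, query): "point" ([row, column] in pixels, amid what is visible of it).
- nets.spot_point(camera, query): "point" ([row, column] in pixels: a listed point, or the origin of a listed thing).
The state is a dict: "time_s": time; "qpos": joint angles; "joint_vel": joint speeds; "effort": joint torques, N m; "eef_pos": TCP position; "eef_rot": TCP orientation; "ft_force": force on the tool from outside, world axes, zero at the start; "wrist_torque": the same for the moment, N m; "finger_gap": finger opening in m.
Only numpy, scipy, OpenCV 4.12 (cv2) and the standard library are available. Lean on these libraries where they do the work, as an engineer would, in place of code of your own. Each camera call takes 0.05 s, during which the arm holds its last target.

TASK

Take the opening wedge from its stand and work it down into the pry notches at the two ends of the power pack's seam, a little at a time from alternating ends, so that the white cover comes off squarely (never skewed or tipped more than 4 degrees) until it stands 12 to 30 mm open at both ends, clear of its clips and still flat on the cradle plate. Touch the cover only with the wedge, never with the gripper. Then hang the wedge back in its stand by its collar, leaving the dishes, bottle and screwdriver where they are.

Things in the scene. Friction and masses are not known exactly. Their poses are not given: they have to be found in the camera images.
- pack: Fixed grey half of the power pack on its steel cradle plate (200 x 190 x 12 mm, x -80 to +120). Origin: on the bench under the middle of the seam; x level, square to the seam, from the grey half to the white cover; y left along the seam; z up. Grey half: x -70 to -0.5, y +-75, top at z 72 mm; its seam face is a plain upright wall at x = -0.5 mm.
- hood (a point): Centre of the fixed steel hood plate's top (pack x -3, y 0, z 77 mm). It spans pack x -20 to +14 and y +-24 mm and covers the middle of the seam, so that the wedge can enter only at the two end notches.
- notch_left (a point): Mouth of the left pry notch (yellow patch on the cover): pack x 0 (seam plane), y +48, z 72 mm; axes as pack. An upright slot cut in the cover's seam face, 28 mm long in y, open from the top down to the plate (60 mm deep). With the cover home it is a gap from pack x -0.5 to +6 mm between the grey wall and the slot's floor.
- notch_right (a point): Mouth of the right pry notch, the same at pack y = -48 mm.
- cover_left (a point): Point on the loose white cover: top edge of its seam face, in line with the left notch. It coincides with notch_left while the cover is home; its distance from there along pack x is how far that end is open. Cover axes: x away from the grey half, y left, z up. Prying at one notch opens that end while the cover pivots about the other end's tab.
- cover_right (a point): The same point of the cover at the right notch.
- cover_mid (a point): Centre of the white cover, 60 (x) x 150 (y) x 60 mm high, about 0.45 kg, standing loose on the plate, free to slide along pack x; it stays where it is pushed to. Blue tabs at its ends (y +-68.5 mm) reach 12 mm into the grey half; a sprung clip grips each by friction till that end is out 10 mm. Opening an end takes 8 to 20 N along x, about as much downward push on a wedge.
- wedge_grip (a point): Middle of the wedge's orange upright handle, 28 (x) x 24 (y) x 62 mm tall; z up. Below it a black collar, 50 x 40 x 8 mm, its underside 39 mm below this point; below that the yellow blade, 54 mm long, 20 mm wide in y. The blade's -x side is upright, at x = -11 mm; its +x side slopes: 2 mm thick at the tip, +0.4 mm per mm, 23.6 mm at the collar. About 0.12 kg; blade and cover are slippery.
- wedge_tip (a point): Middle of the blade's lower end, 10 mm towards -x of the handle's axis and 93 mm below wedge_grip. Use the wedge with its upright side next to the grey wall and its x along pack x: the end opens by the blade's thickness at the notch's mouth, less 6 mm, plus the distance of the upright side in front of the seam plane.
- stand_mouth (a point): Centre of the mouth of the wedge's stand, a fixed black block 85 x 85 x 70 mm high, left or right of the pack. Pocket 33 (x) x 29 (y) mm, 62 mm deep. The wedge hangs in it with its collar on the block's top: wedge_grip starts 39 mm above this point, with the same axes.
- tube_rack: Blue rack with capped sample tubes, 85 x 85 x 104 mm high, fixed, on the other side of the pack from the stand; to be left alone. Origin at the centre of its underside.
- dishes: stack of three round amber culture dishes, 92 mm across, 45 mm high; loose, to be left alone. Origin at the centre of its underside.
- stain: amber stain bottle, 60 mm across, 130 mm high; loose, to be left alone. Origin at the centre of its underside.
- driver: screwdriver, 180 mm long, lying down; loose, to be left alone. Origin at the centre of its underside (of its length, as it lies).
Mind the look-alikes: they are no part of the job. Of the things that look like the part that bears wedge_grip, the middle-sized one is meant. What is shaped like the part that bears stand_mouth but pink is not meant.

How it is judged:
By the outcome, as a careful person would: the job done as asked, in the order asked, and still so for the second after the job is handed in, with the robot touching nothing.
It also fails if it takes over 72 s, if anything falls off the work surface, if the arm or the gripper's body presses on something with over 40 N, if the wrist force passes 120 N, or if a joint passes its speed limit or range.

## Working session

There is one attempt and no reset: what is moved stays moved. The work goes in short steps, each a Python script; the robot and the scene stay as the last script left them, time stands still between calls to the robot, and variables do not carry over. Pictures are saved under pics/ and viewed, and the job is handed in when it is done.

```bash
ls; mkdir -p pics; python3 - <<'E'
from cell import bot, kinematics, viewer, workorder, nets
import cv2, numpy as np
s=bot.state(); print({k:np.round(v,3).tolist() for k,v in s.items()})
for n in ["side","top","wrist"]:
    c=viewer.capture(n); cv2.imwrite(f"pics/a_{n}.png",c["color"][:,:,::-1])
    print(n,{k:np.round(v,4).tolist() for k,v in c.items() if k!="color"})
    for q in ["hood","notch_left","notch_right","cover_left","cover_right","cover_mid","wedge_grip","wedge_tip","stand_mouth","tube_rack","dishes","stain","driver"]:
        r=nets.spot_point(n,q); print(q,[(np.round(x["point"],1).tolist(),round(x["confidence"],2)) for x in r[:4]])
E
```

```text
pics
{'time_s': 0.0, 'qpos': [1.24, 0.576, 0.025, 1.438, -0.015, 1.129, -0.057], 'joint_vel': [-0.001, -0.002, -0.0, -0.002, 0.002, 0.001, -0.0], 'effort': [-0.0, -76.578, 2.251, -28.597, 0.015, 0.013, 0.0], 'eef_pos': [0.165, -0.654, 0.206], 'eef_rot': [0.992, 0.123, -0.0, -0.001], 'ft_force': [-0.31, -0.25, 0.469], 'wrist_torque': [-0.047, 0.038, 0.006], 'finger_gap': 0.086}
side {'fx': 480.0761, 'fy': 480.0761, 'cx': 277.043, 'cy': 206.998, 'position': [0.2841, 0.8865, 1.039], 'rotation': [-0.1235, 0.9219, -0.3634, 0.0526]}
hood [([191.2, 278.3], 0.62), ([135.8, 260.8], 0.34), ([180.7, 288.3], 0.31)]
notch_left [([198.3, 268.5], 0.61)]
notch_right [([180.5, 286.9], 0.72)]
cover_left [([200.5, 268.9], 0.75)]
cover_right [([183.4, 284.6], 0.56)]
cover_mid [([195.3, 270.2], 0.66)]
wedge_grip [([342.1, 339.8], 0.68), ([302.7, 253.8], 0.66), ([372.7, 234.0], 0.6)]
wedge_tip [([364.1, 208.6], 0.81), ([293.9, 346.0], 0.67)]
stand_mouth [([257.0, 276.3], 0.88), ([309.3, 259.0], 0.58)]
tube_rack [([155.4, 321.0], 0.91), ([198.5, 268.9], 0.19)]
dishes [([305.7, 187.1], 0.58)]
stain [([137.5
[... 393 characters left out ...]
190.1, 335.0], 0.58)]
wedge_grip [([221.3, 163.4], 0.92), ([217.9, 125.0], 0.56)]
wedge_tip [([299.6, 224.3], 0.64), ([194.6, 124.4], 0.63)]
stand_mouth [([223.0, 171.0], 0.9), ([223.1, 233.7], 0.65)]
tube_rack [([237.9, 429.8], 0.62)]
dishes [([155.4, 183.0], 0.67)]
stain [([150.2, 450.5], 0.95)]
driver [([120.1, 280.0], 0.78)]
wrist {'fx': 292.0399, 'fy': 292.0399, 'cx': 273.3811, 'cy': 209.3806, 'mount': [[-0.0008, -0.9497, -0.313, 0.0802], [1.0, -0.001, 0.0004, 0.0016], [-0.0007, -0.313, 0.9498, -0.1671], [0.0, 0.0, 0.0, 1.0]]}
hood []
notch_left []
notch_right []
cover_left []
cover_right []
cover_mid []
wedge_grip []
wedge_tip []
stand_mouth []
tube_rack []
dishes []
stain []
driver []
```

View pics/a_side.png

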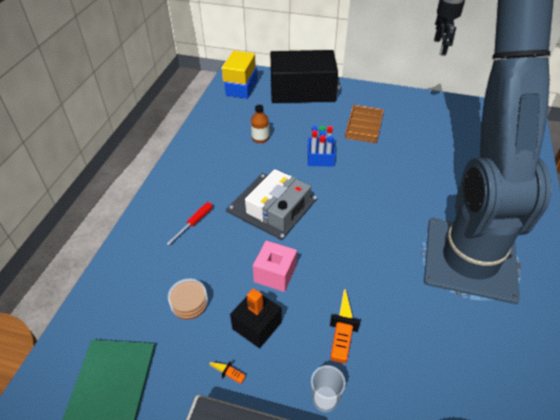

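View pics/a_top.png

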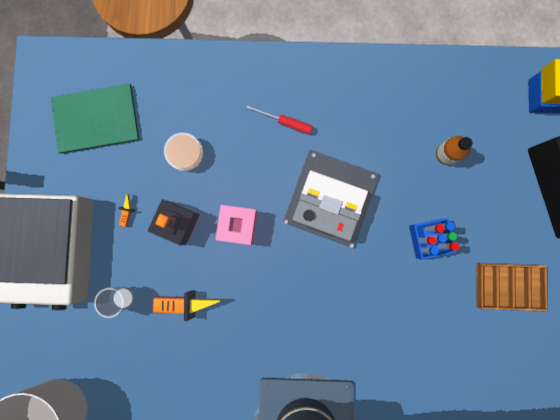

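```bash
cat > h.py <<'E'
from cell import bot, kinematics, viewer, workorder, nets
import cv2, numpy as np
from scipy.spatial.transform import Rotation as R
def campose(c,s=None):
    if "mount" in c:
        T=np.eye(4);T[:3,:3]=R.from_quat(s["eef_rot"]).as_matrix();T[:3,3]=s["eef_pos"]
        M=T@np.array(c["mount"]);return M[:3,3],M[:3,:3]
    r=np.array(c["rotation"]); return np.array(c["position"]),(R.from_quat(r).as_matrix() if r.size==4 else r)
def back(c,px,z,s=None):
    p,Rm=campose(c,s); d=Rm@np.array([(px[1]-c["cx"])/c["fx"],(px[0]-c["cy"])/c["fy"],1]); return p+d*(z-p[2])/d[2]
def proj(c,P,s=None):
    p,Rm=campose(c,s); q=(np.atleast_2d(P)-p)@Rm; return np.c_[q[:,1]/q[:,2]*c["fy"]+c["cy"],q[:,0]/q[:,2]*c["fx"]+c["cx"]]
def save(c,name,box=None,k=1):
    im=c["color"][:,:,::-1]
    if box: im=im[box[0]:box[1],box[2]:box[3]]
    cv2.imwrite("pics/"+name,cv2.resize(im,None,fx=k,fy=k,interpolation=cv2.INTER_CUBIC))
def down(yaw): # tool z down; tool x axis at world yaw
    return (R.from_euler("z",yaw)*R.from_euler("x",np.pi)).as_quat()
E
python3 - <<'E'
from h import *
c=viewer.capture("top"); save(c,"b_top.png",(110,330,90,390),2.6)
for n,px,z in [("hood",(203.7,332.2),.077),("nl",(194.6,312),.072),("cr",(207,351),.072),("grip",(221,163),.109),("mouth",(223,173),.07),("tube",(238,435),.05),("stain",(150,450),.06),("pink",(225,236),.07),("dish",(152,184),.045)]:
    print(n,back(c,px,z).round(3))
E
```

```text
hood [ 0.548 -0.048  0.077]
nl [0.569 0.001 0.072]
cr [ 0.541 -0.093  0.072]
grip [0.493 0.347 0.109]
mouth [0.491 0.334 0.07 ]
tube [ 0.473 -0.301  0.05 ]
stain [ 0.689 -0.333  0.06 ]
pink [0.49  0.182 0.07 ]
dish [0.67  0.322 0.045]
```

View pics/b_top.png

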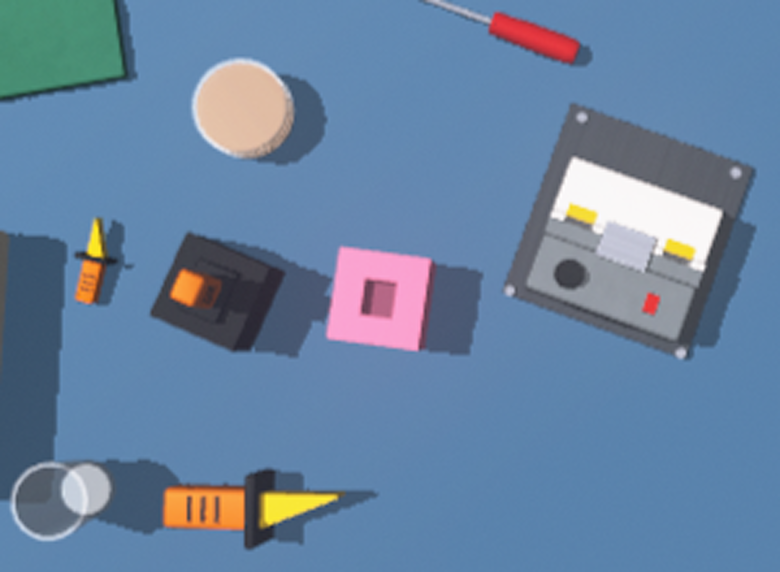

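Candidates for the wedge in the top view: the large one lying at (305,180), the small one at (210,126), and the mid-sized one in the black stand at (221,163). The last is the one meant. The black stand at (223,173) is the real one, and the pink block at (225,236) is the decoy. Next I'll take close wrist views.

```bash
python3 - <<'E'
from h import *
def look(name,qs):
    s=bot.state(); c=viewer.capture("wrist"); save(c,name+".png"); np.save(name+".npy",dict(c=c,s=s),allow_pickle=True)
    print(name,s["time_s"],np.round(s["eef_pos"],3))
    for q,z in qs:
        print(q,[(np.round(x["point"],1).tolist(),round(x["confidence"],2),back(c,x["point"],z,s).round(4).tolist()) for x in nets.spot_point("wrist",q)[:3]])
for th in [-1.92,1.22,0.24]:
    for p in [(.555,-.045,.27),(.491,.334,.09),(.555,-.0,.1)]:
        q=kinematics.ik(p,down(th)); print(th,p,None if q is None else np.round(q,2))
bot.move_to([.555,-.045,.27],down(0.24))
look("w_pack",[("hood",.077),("notch_left",.072),("notch_right",.072),("cover_left",.072),("cover_right",.072)])
bot.move_to([.49,.335,.27],down(0.24))
look("w_stand",[("stand_mouth",.07),("wedge_grip",.109)])
E
```

```text
-1.92 (0.555, -0.045, 0.27) [ 0.76  0.6  -1.29  1.63  0.58  1.37  2.19]
-1.92 (0.491, 0.334, 0.09) [ 0.02  0.9  -1.3   1.77  0.93  1.23  1.25]
-1.92 (0.555, -0.0, 0.1) [ 0.65  0.84 -1.29  1.86  0.89  1.17  1.83]
1.22 (0.555, -0.045, 0.27) [ 0.32  0.37 -0.46  1.64  0.18  1.17 -0.54]
1.22 (0.491, 0.334, 0.09) [-0.22  0.67 -0.74  1.78  0.56  0.91 -1.56]
1.22 (0.555, -0.0, 0.1) [ 0.17  0.54 -0.38  1.88  0.27  0.77 -0.71]
0.24 (0.555, -0.045, 0.27) [ 0.21  0.36 -0.31  1.65  0.12  1.16 -1.46]
0.24 (0.491, 0.334, 0.09) [-0.27  0.64 -0.65  1.78  0.49  0.88 -2.47]
0.24 (0.555, -0.0, 0.1) [ 0.04  0.52 -0.18  1.89  0.13  0.75 -1.55]
w_pack 4.725 [ 0.555 -0.046  0.27 ]
hood [([185.1, 274.0], 0.77, [0.5496, -0.05, 0.077])]
notch_left [([163.4, 237.7], 0.77, [0.5648, 0.0004, 0.072]), ([163.1, 283.1], 0.69, [0.5785, -0.0547, 0.072])]
notch_right [([201.1, 300.6], 0.59, [0.5358, -0.0891, 0.072])]
cover_left [([165.5, 234.6], 0.96, [0.5613, 0.0036, 0.072])]
cover_right [([202.1, 305.0], 0.84, [0.5359, -0.095, 0.072])]
w_stand 6.4583 [0.491 0.333 0.27 ]
stand_mouth [([175.1, 268.8], 0.82, [0.4953, 0.3384, 0.07]), ([205.5, 383.4], 0.58, [0.4912, 0.1822, 0.07]), ([186.0, 266.1], 0.31, [0.4806, 0.3385, 0.07])]
wedge_grip [([138.1, 183.4], 0.75, [0.5211, 0.44, 0.109]), ([182.5, 268.0], 0.65, [0.4945, 0.3387, 0.109]), ([286.3, 238.1], 0.59, [0.3518, 0.3448, 0.109])]
```

```bash
python3 - <<'E'
import cv2
a=cv2.imread("pics/w_pack.png")[90:290,160:380];b=cv2.imread("pics/w_stand.png")[110:260,190:350]
cv2.imwrite("pics/w_pack_c.png",cv2.resize(a,None,fx=3,fy=3,interpolation=2));cv2.imwrite("pics/w_stand_c.png",cv2.resize(b,None,fx=4,fy=4,interpolation=2))
E
```

```text
(no output)
```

View pics/w_pack_c.png

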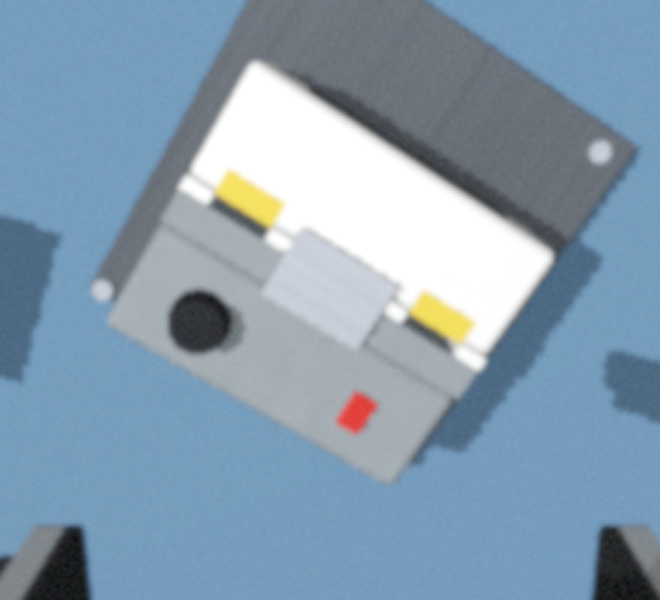

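View pics/w_stand_c.png

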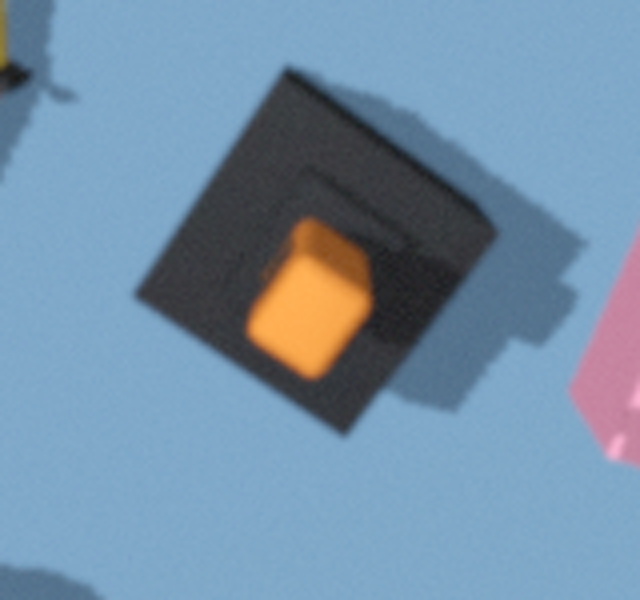

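```bash
cat > fit.py <<'E'
from h import *
from scipy.optimize import least_squares
def fit(d,obj,px,x0):
    c,s=d["c"],d["s"];obj=np.array(obj,float)/1000
    def W(p): 
        k,S=np.cos(p[2]),np.sin(p[2]); return np.c_[p[0]+k*obj[:,0]-S*obj[:,1],p[1]+S*obj[:,0]+k*obj[:,1],obj[:,2]]
    r=least_squares(lambda p:(proj(c,W(p),s)-px).ravel(),x0,loss="soft_l1")
    print("x,y,yawdeg",r.x[:2].round(4),np.degrees(r.x[2]).round(2)); print((proj(c,W(r.x),s)-px).round(1).tolist()); return r.x
if __name__=="__main__":
    d=np.load("w_pack.npy",allow_pickle=True).item()
    P=[(108,322,-70,75,72),(390,484,-70,-75,72),(253,62,60,75,72),(553,255,60,-75,72),(305,228,14,24,77),(400,288,14,-24,77),(262,295,-20,24,77),(360,348,-20,-24,77),(637,150,120,-95,12),(180,186,0,75,72),(483,368,0,-75,72)]
    P=np.array(P,float); px=np.c_[P[:,1]/3+90,P[:,0]/3+160]-0.33
    fit(d,P[:,2:],px,[.55,-.045,-.29])
    d=np.load("w_stand.npy",allow_pickle=True).item()
    P=[(287,70,42.5,42.5,70),(493,226,42.5,-42.5,70),(345,435,-42.5,-42.5,70),(136,292,-42.5,42.5,70)]
    H=[(308,250,14,12,140),(374,298,14,-12,140),(312,382,-14,-12,140),(246,325,-14,12,140)]
    for Q in (P,H):
        Q=np.array(Q,float); px=np.c_[Q[:,1]/4+110,Q[:,0]/4+190]-0.37
        fit(d,Q[:,2:],px,[.49,.335,-.4])
E
python3 fit.py
```

```text
x,y,yawdeg [ 0.5497 -0.0465] -18.48
[[1.2, -1.9], [2.5, 0.8], [-1.9, 0.3], [0.3, 2.6], [-0.7, -0.5], [-0.6, 0.3], [-0.4, -0.2], [1.1, -0.8], [-1.1, 1.1], [0.3, 0.1], [0.6, -1.2]]
x,y,yawdeg [0.4956 0.3385] -21.91
[[-0.7, -1.0], [0.9, 2.8], [0.2, 0.6], [-0.2, -1.0]]
x,y,yawdeg [0.4955 0.3393] -24.95
[[-1.5, -0.3], [0.8, 1.4], [-0.2, 0.2], [0.5, -1.2]]
```

```bash
python3 - <<'E'
from h import *
th=np.radians(-22.3+90); x,y=.4955,.339
bot.move_to([x,y,.2],down(th))
bot.move_linear([x,y,.092],down(th),max_speed=.12)
s=bot.state();print(s["time_s"],np.round(s["eef_pos"],4),np.round(s["ft_force"],2))
bot.clamp(80)
s=bot.state();print(s["time_s"],s["finger_gap"],np.round(s["ft_force"],2))
bot.move_linear([x,y,.14],max_speed=.06)
bot.move_linear([x,y,.21],max_speed=.12)
s=bot.state();print(s["time_s"],s["finger_gap"],np.round(s["ft_force"],2),np.round(s["wrist_torque"],2))
for n in ("side","top","wrist"):
    c=viewer.capture(n); 
    save(c,f"c_{n}.png",None if n=="wrist" else ((200,400,160,360) if n=="side" else (150,300,90,290)),1 if n=="wrist" else 3)
    np.save(f"c_{n}.npy",dict(c=c,s=s),allow_pickle=True)
    for q in ("wedge_tip","wedge_grip"): print(n,q,[(np.round(x["point"],1).tolist(),round(x["confidence"],2)) for x in nets.spot_point(n,q)])
E
```

```text
8.4417 [0.4959 0.3395 0.0928] [ 0.41  0.01 -0.28]
9.0083 0.026388893283085437 [-0.9  -0.59  3.63]
10.6917 0.026659009343851393 [ 0.21 -0.87 -1.7 ] [0.02 0.01 0.03]
side wedge_tip [([296.4, 257.9], 0.84), ([294.3, 343.3], 0.57), ([364.1, 208.7], 0.53)]
side wedge_grip [([268.3, 253.5], 0.89), ([342.1, 340.7], 0.64), ([374.7, 232.1], 0.58)]
top wedge_tip [([220.5, 158.2], 0.79), ([237.2, 428.7], 0.24)]
top wedge_grip [([216.8, 149.4], 0.55), ([154.3, 187.4], 0.22)]
wrist wedge_tip [([49.2, 283.0], 0.81), ([211.6, 257.2], 0.72)]
wrist wedge_grip [([233.1, 130.7], 0.9), ([259.7, 272.0], 0.7), ([67.3, 236.4], 0.58), ([210.8, 258.4], 0.27)]
```

View pics/c_side.png

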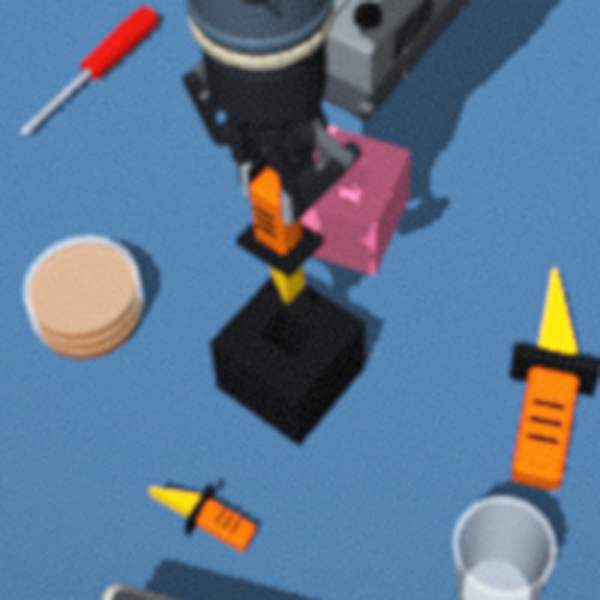

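View pics/c_wrist.png

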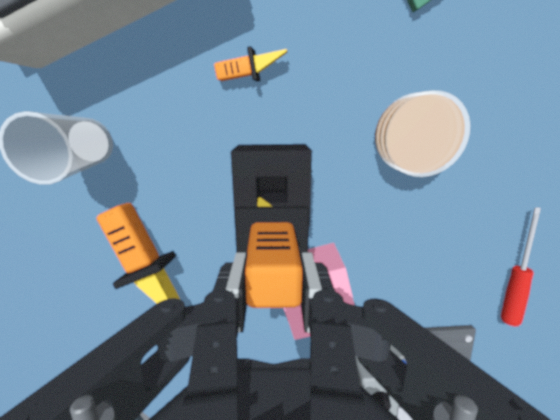

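The view confirms the wedge hangs with its tip at (203,263), to the left along tool y. So its x axis points at yaw −22°, as I assumed. Now a closer look at the pack with the wedge held high.

```bash
python3 - <<'E'
from h import *
d=np.load("c_wrist.npy",allow_pickle=True).item();c,s=d["c"],d["s"]
T=R.from_quat(s["eef_rot"])
for t in ([0,-.01,.0765],[0,0,-.0165]): print(proj(c,T.apply(t)+s["eef_pos"],s).round(1))
ps=np.radians(-17.5);O=np.array([.5497,-.0465]);ex=np.array([np.cos(ps),np.sin(ps)]);ey=np.array([-ex[1],ex[0]])
def go(px,py,z): 
    p=O+ex*px+ey*py; return [p[0],p[1],z]
bot.move_to(go(.02,-.05,.2),down(ps+np.pi/2))
s=bot.state();c=viewer.capture("wrist");save(c,"d1.png");np.save("d1.npy",dict(c=c,s=s),allow_pickle=True)
for q,z in [("notch_left",.072),("cover_left",.072),("hood",.077)]: print(q,[(np.round(x["point"],1).tolist(),round(x["confidence"],2),back(c,x["point"],z,s).round(4).tolist()) for x in nets.spot_point("wrist",q)[:3]])
print(s["time_s"])
E
```

```text
[[207.9 261. ]]
[[257.8 272. ]]
notch_left [([93.7, 251.1], 0.69, [0.5637, -0.0007, 0.072])]
cover_left [([208.4, 258.8], 0.59, [0.5349, -0.1107, 0.072]), ([93.8, 250.6], 0.57, [0.5632, -0.0006, 0.072])]
hood [([145.3, 250.3], 0.72, [0.5481, -0.0452, 0.077])]
12.7667
```

View pics/d1.png

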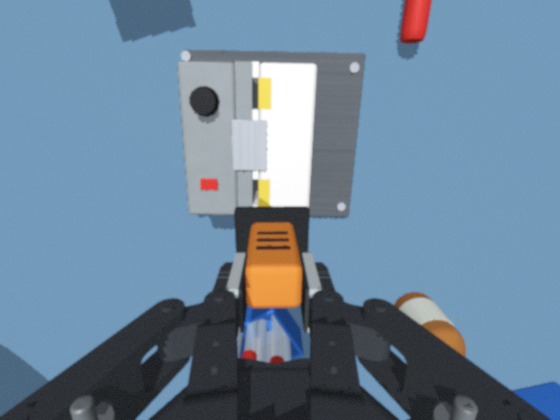

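```bash
python3 - <<'E'
import cv2
a=cv2.imread("pics/d1.png")[40:230,170:375]
cv2.imwrite("pics/d1c.png",cv2.resize(a,None,fx=3.1,fy=3.1,interpolation=2))
a=cv2.imread("pics/d1.png")[55:190,225:285]
cv2.imwrite("pics/d1d.png",cv2.resize(a,None,fx=4.4,fy=4.4,interpolation=2))
E
```

```text
(no output)
```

View pics/d1c.png

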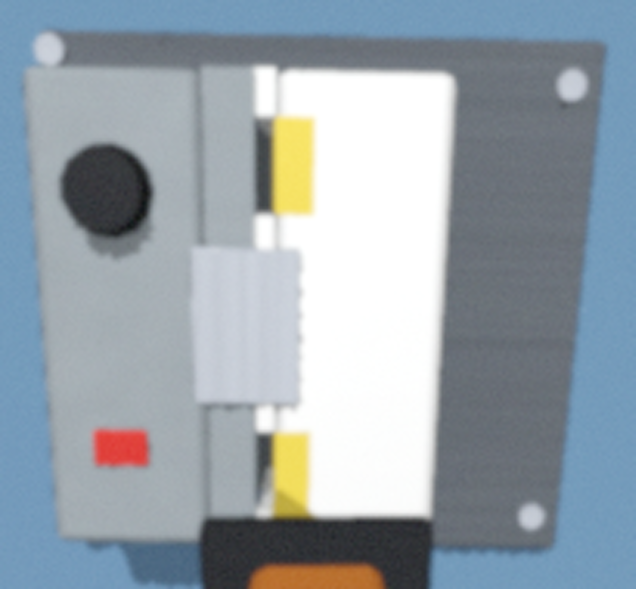

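View pics/d1d.png

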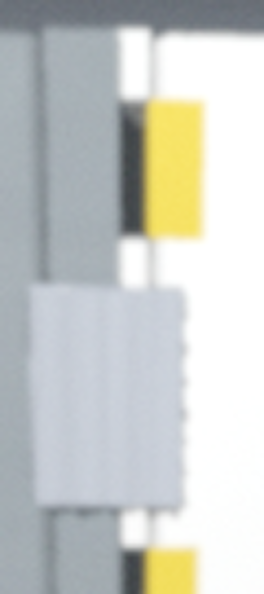

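```bash
python3 - <<'E'
from fit import *
d=np.load("d1.npy",allow_pickle=True).item()
P=np.array([(27,68,-70,75,72),(60,538,-70,-75,72),(255,66,0,75,72),(274,118,6,62,72),(274,214,6,34,72),(256,118,-.5,62,72),(256,214,-.5,34,72),(192,247,-20,24,77),(300,252,14,24,77),(197,403,-20,-24,77),(298,405,14,-24,77),(258,432,-.5,-34,72),(273,432,6,-34,72),(456,70,60,75,72),(430,517,60,-75,72),(605,43,120,95,12),(552,548,120,-95,12)],float)
px=np.c_[P[:,1]/3.1+40,P[:,0]/3.1+170]-.34
fit(d,P[:,2:],px,[.55,-.045,-.3])
sel=P[:,2]>-30; sel&=P[:,2]<20
fit(d,P[sel,2:],px[sel],[.55,-.045,-.3])
E
```

```text
x,y,yawdeg [ 0.5497 -0.0462] -18.35
[[-1.5, -3.2], [2.2, -1.4], [0.6, 0.1], [-0.6, 0.5], [0.4, 0.5], [-0.7, -0.7], [0.3, -0.5], [0.4, -0.7], [-0.7, 0.3], [0.1, -0.9], [0.0, 0.5], [-0.2, -0.7], [-0.1, 0.8], [0.4, 0.9], [10.8, 0.4], [-1.1, 1.1], [0.3, 1.3]]
x,y,yawdeg [ 0.5497 -0.0462] -18.41
[[0.6, 0.2], [-0.5, 0.6], [0.5, 0.6], [-0.6, -0.6], [0.3, -0.4], [0.4, -0.6], [-0.6, 0.3], [0.1, -0.9], [0.1, 0.5], [-0.2, -0.7], [-0.1, 0.8]]
```

```bash
cat >> h.py <<'E'
PS=np.radians(-18.4);O=np.array([.5497,-.0464]);EX=np.array([np.cos(PS),np.sin(PS)]);EY=np.array([-EX[1],EX[0]])
Q=down(PS+np.pi/2)
def at(s,y,tip): # s: upright side pack x (mm), y mm, tip z mm
    p=O+EX*(s+11)/1000+EY*y/1000; return [p[0],p[1],(tip+76.8)/1000]
def rep(t=""):
    st=bot.state(); d=np.array(st["eef_pos"])[:2]-O; f=np.array(st["ft_force"])
    print(t,"t",round(st["time_s"],2),"s",round(d@EX*1000-11,2),"y",round(d@EY*1000,2),"tip",round(st["eef_pos"][2]*1000-76.8,2),"Fpack",np.round([f[:2]@EX,f[:2]@EY,f[2]],1),"gap",round(st["finger_gap"]*1000,2)); return st
E
python3 - <<'E'
from h import *
bot.move_to(at(1.75,48.5,90),Q)
bot.move_linear(at(1.75,48.5,76),Q,max_speed=.08)
s=rep("hover");c=viewer.capture("wrist");save(c,"e1.png",(150,290,190,350),4)
print(proj(c,[[*(O+EX*x+EY*y),.072] for x,y in((-.0005,.062),(.006,.062),(-.0005,.034),(.006,.034))],s).round(1).tolist())
c=viewer.capture("side");save(c,"e1s.png",(130,260,210,350),5)
E
```

```text
hover t 13.79 s 1.72 y 47.24 tip 75.56 Fpack [ 1.   0.2 -1.9] gap 26.41
[[190.3, 257.4], [190.3, 264.9], [220.4, 258.0], [220.4, 265.2]]
```

View pics/e1.png

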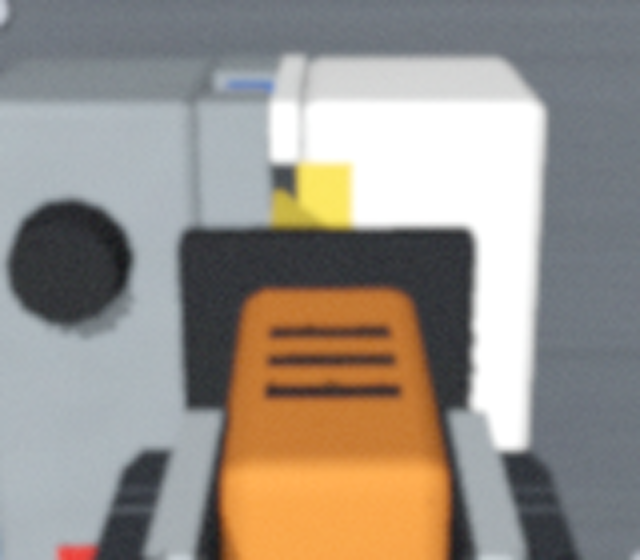

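View pics/e1s.png

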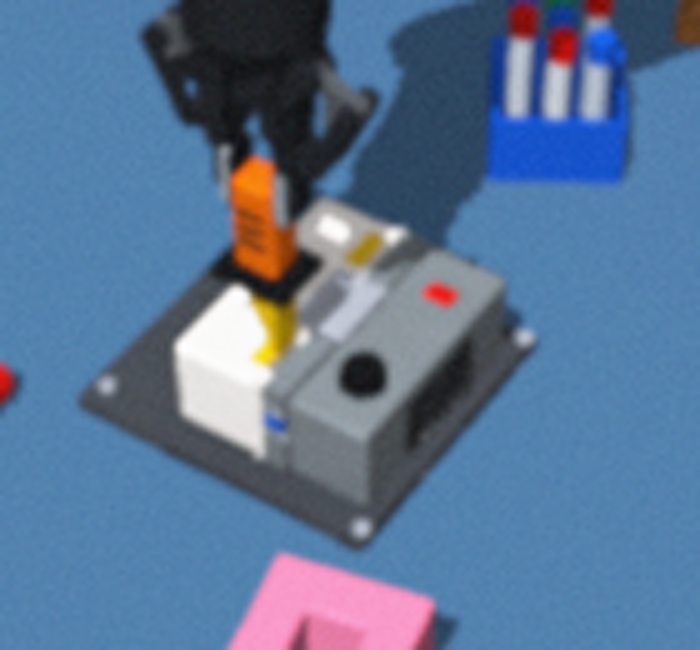

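```bash
python3 - <<'E'
from h import *
bot.move_linear(at(1.5,49,72),Q,max_speed=.04); rep()
bot.move_linear(at(1.5,49,65),Q,max_speed=.04); rep()
bot.move_linear(at(-1.0,49,64),Q,max_speed=.02); rep("wall probe")
c=viewer.capture("wrist");save(c,"e2.png",(150,290,190,350),4)
c=viewer.capture("side");save(c,"e2s.png",(130,260,210,350),5)
E
```

```text
t 14.14 s 1.42 y 48.86 tip 71.89 Fpack [-0.4  0.1 -1.9] gap 26.83
 t 14.47 s 1.26 y 48.89 tip 64.63 Fpack [-0.4 -0.4 -1.4] gap 26.32
wall probe t 14.75 s 0.07 y 49.1 tip 64.38 Fpack [ 4.6 -0.2 -2.1] gap 26.31
```

View pics/e2s.png

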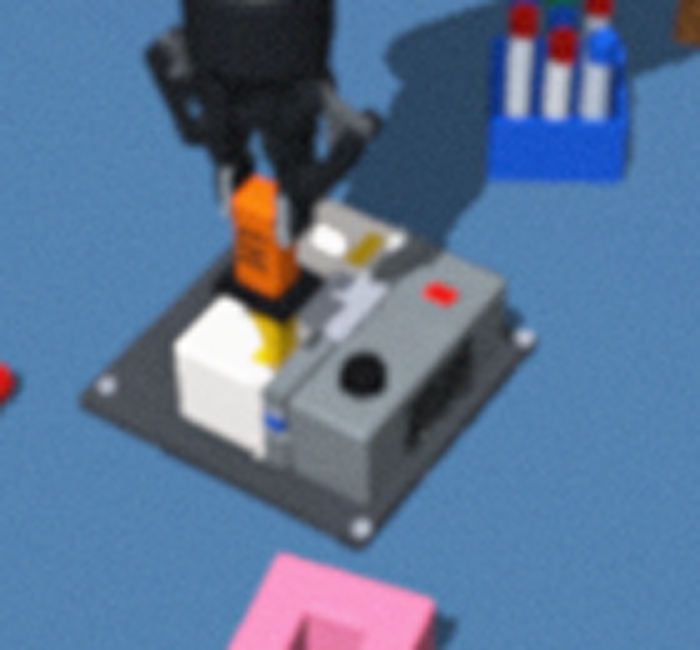

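```bash
python3 - <<'E'
from h import *
bot.move_linear(at(.6,49,60),Q,max_speed=.03); rep()
bot.move_linear(at(.6,49,54.5),Q,max_speed=.03); rep("L in")
c=viewer.capture("wrist");save(c,"f1.png",(150,290,190,350),4)
bot.move_linear(at(.8,49,70),Q,max_speed=.08); rep()
bot.move_linear(at(1.2,49,88),Q,max_speed=.1)
s=rep();c=viewer.capture("side");save(c,"f1s.png",(130,260,210,350),5)
for q in ("cover_left","cover_right"):print(q,[np.round(x["point"],1).tolist() for x in nets.spot_point("side",q)[:2]])
E
```

```text
t 15.14 s 0.46 y 49.03 tip 59.67 Fpack [ 2.5  0.5 -3.9] gap 26.61
L in t 15.47 s 0.47 y 49.67 tip 55.33 Fpack [0.2 0.4 6.6] gap 26.72
 t 15.87 s 0.48 y 49.04 tip 70.21 Fpack [ 2.9  0.2 -0.6] gap 26.75
 t 16.2 s 1.01 y 49.0 tip 87.92 Fpack [-0.2  0.1 -1.7] gap 26.9
cover_left [[198.3, 267.8]]
cover_right [[181.9, 285.7], [303.6, 186.6]]
```

View pics/f1.png

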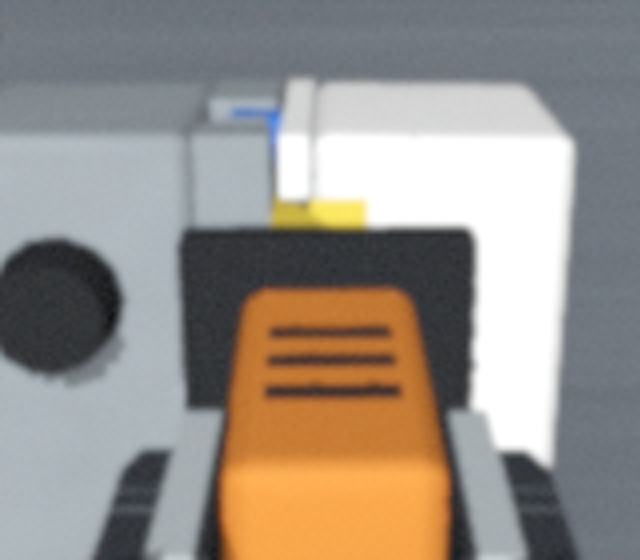

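View pics/f1s.png

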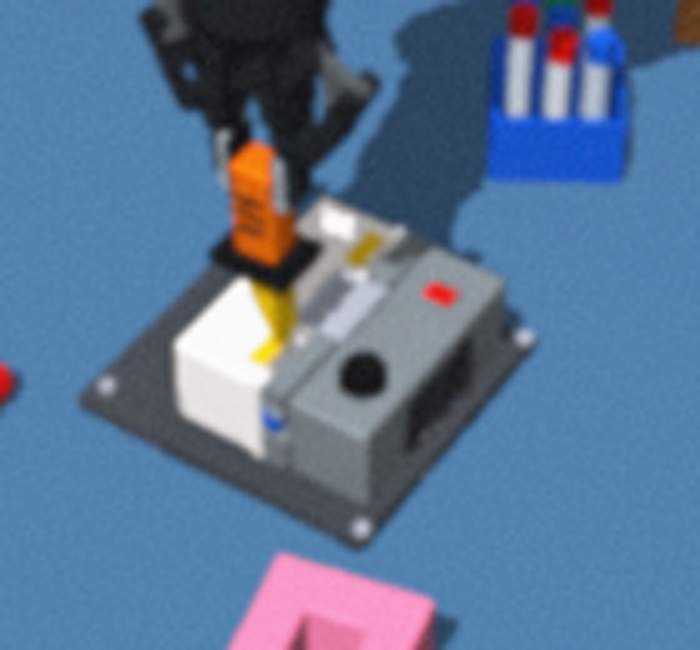

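```bash
cat >> h.py <<'E'
def pry(y,e,name,s=.6,prev=0,sh=None):
    sh = sh or s
    tip=72-(e+4)/.4
    bot.move_linear(at(1.2,y,87),Q,max_speed=.12)
    t0=72-(prev+4)/.4+6
    bot.move_linear(at(.9,y,min(t0,68)),Q,max_speed=.08); rep("pre")
    bot.move_linear(at(s,y,tip),Q,max_speed=.03); rep(f"in {name} e={e}")
    c=viewer.capture("wrist");save(c,name+".png",(130,290,180,360),3)
    bot.move_linear(at(1.0,y,87),Q,max_speed=.1); rep("out")
E
python3 - <<'E'
from h import *
pry(-49,5,"g1")
E
```

```text
pre t 17.71 s 0.74 y -48.56 tip 67.61 Fpack [ 0.3 -0.3 -1.2] gap 26.29
in g1 e=5 t 18.48 s 0.69 y -48.47 tip 50.62 Fpack [-3.9  0.3 15. ] gap 26.76
out t 19.05 s 0.76 y -49.26 tip 86.61 Fpack [-0.3 -0.5 -1.4] gap 26.8
```

View pics/g1.png

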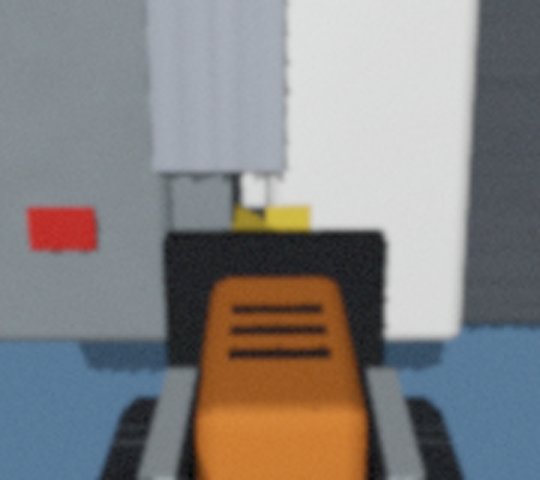

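```bash
python3 - <<'E'
from h import *
s=rep();c=viewer.capture("wrist");save(c,"g2.png",(0,220,160,360),3.5 if 0 else 2.7);np.save("g2.npy",dict(c=c,s=s),allow_pickle=True)
print(proj(c,[[*(O+EX*x+EY*y),.072] for x,y in((0,.07),(0,-.03),(.006,.062),(.006,.034),(.06,.07),(.06,-.03))],s).round(1).tolist())
E
```

```text
t 19.05 s 0.76 y -49.26 tip 86.61 Fpack [-0.3 -0.5 -1.4] gap 26.8
[[59.7, 257.6], [182.5, 259.6], [70.7, 265.2], [107.5, 265.5], [59.6, 332.8], [182.4, 325.9]]
```

View pics/g2.png

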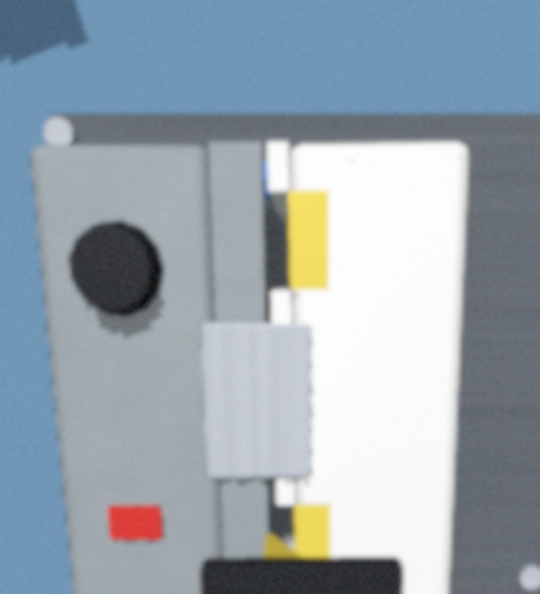

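```bash
cat >> h.py <<'E'
def meas(save_as=None):
    s=rep("meas");c=viewer.capture("wrist"); im=c["color"].astype(int)
    for n,ys in (("L",np.arange(42,57,1.5)),("R",[-35.2,-36])):
        out=[]
        for y in ys:
            X=np.arange(-2,40,.2); P=np.c_[O[0]+EX[0]*X/1e3+EY[0]*y/1e3,O[1]+EX[1]*X/1e3+EY[1]*y/1e3,np.full(X.size,.072)]
            px=proj(c,P,s).astype(np.float32)
            b=cv2.remap(c["color"],px[:,1].copy()[None],px[:,0].copy()[None],cv2.INTER_LINEAR)[0].astype(int)
            yel=(b[:,0]-b[:,2])>75
            if yel.any(): out.append(X[yel][0]-6)
        print(n,"open ~",np.round(np.median(out),2) if out else None,len(out))
    if save_as: save(c,save_as,(0,220,160,360),2.7)
E
python3 - <<'E'
from h import *
meas()
pry(49,7,"h1",prev=1.5)
bot.move_linear(at(1.0,-49,87),Q,max_speed=.12)
meas("h2.png")
E
```

```text
meas t 19.1 s 0.51 y -49.33 tip 86.27 Fpack [-0.2  0.3 -1.8] gap 26.84
L open ~ 0.8 10
R open ~ 1.8 2
pre t 20.55 s 0.82 y 48.55 tip 63.9 Fpack [ 0.3 -0.2 -1.8] gap 26.45
in h1 e=7 t 21.36 s 0.64 y 50.22 tip 45.92 Fpack [-5.2  0.1 16.4] gap 26.4
out t 21.98 s 0.75 y 48.66 tip 86.53 Fpack [-0.1 -0.4 -2.1] gap 26.44
meas t 22.95 s 0.99 y -47.96 tip 87.09 Fpack [ 0.9  1.3 -1.4] gap 26.69
L open ~ 3.8 10
R open ~ 2.7 2
```

View pics/h2.png

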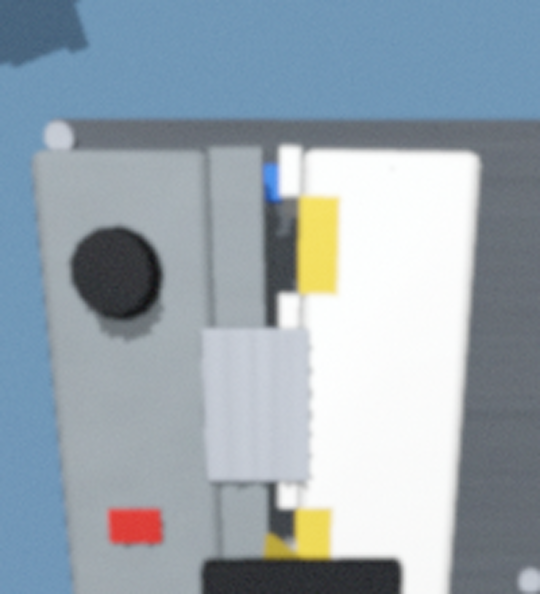

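View pics/h1.png

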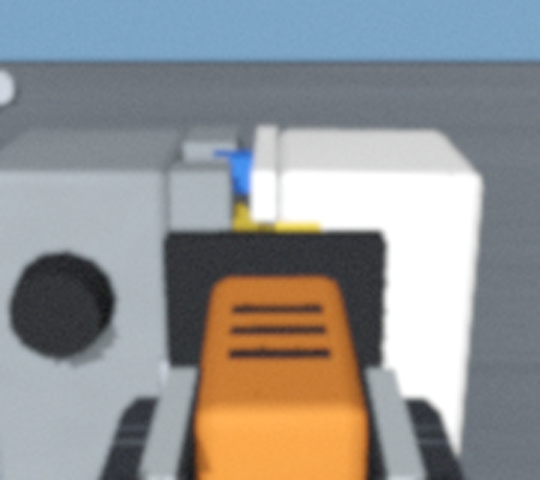

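```bash
python3 - <<'E'
from h import *
pry(-49,9,"i1",prev=2.5); meas("i2.png")
E
```

```text
pre t 23.72 s 0.77 y -48.98 tip 61.47 Fpack [ 0.3 -0.6 -1.1] gap 26.52
in i1 e=9 t 24.61 s 0.6 y -48.47 tip 40.56 Fpack [-4.9 -0.7 15.6] gap 26.7
out t 25.28 s 0.67 y -49.32 tip 86.47 Fpack [-0.2 -0.1 -1.8] gap 26.45
meas t 25.28 s 0.67 y -49.32 tip 86.47 Fpack [-0.2 -0.1 -1.8] gap 26.45
L open ~ 4.4 10
R open ~ 5.8 2
```

View pics/i1.png

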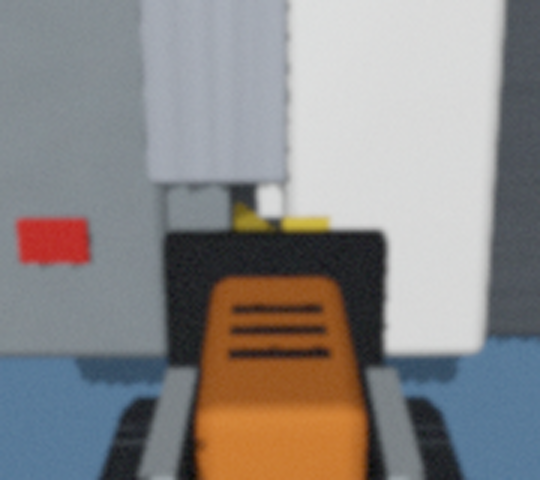

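```bash
python3 - <<'E'
from h import *
pry(49,11,"j1",prev=4.5)
bot.move_linear(at(1.0,-49,87),Q,max_speed=.15); meas("j2.png")
E
python3 - <<'E'
from h import *
pry(-49,13,"j3",prev=6.5); meas("j4.png")
E
```

```text
pre t 26.82 s 0.78 y 48.8 tip 56.51 Fpack [ 0.   0.1 -1.5] gap 26.55
in j1 e=11 t 27.72 s 0.68 y 49.19 tip 34.37 Fpack [-0.3  0.4  1.4] gap 26.26
out t 28.44 s 0.63 y 48.58 tip 86.54 Fpack [-0.9 -0.3 -2.1] gap 26.48
meas t 29.24 s 0.89 y -47.86 tip 86.99 Fpack [ 0.1  0.7 -1.8] gap 26.99
L open ~ 9.6 10
R open ~ 7.4 2
pre t 30.13 s 0.74 y -48.93 tip 51.62 Fpack [ 0.8 -0.2 -1.5] gap 26.56
in j3 e=13 t 31.02 s 0.67 y -49.04 tip 29.4 Fpack [ 0.4 -1.  -1.8] gap 26.47
out t 31.8 s 0.57 y -49.27 tip 86.58 Fpack [-0.8  0.2 -2.5] gap 26.67
meas t 31.8 s 0.57 y -49.27 tip 86.58 Fpack [-0.8  0.2 -2.5] gap 26.67
L open ~ 12.0 10
R open ~ 12.4 1
```

View pics/j4.png

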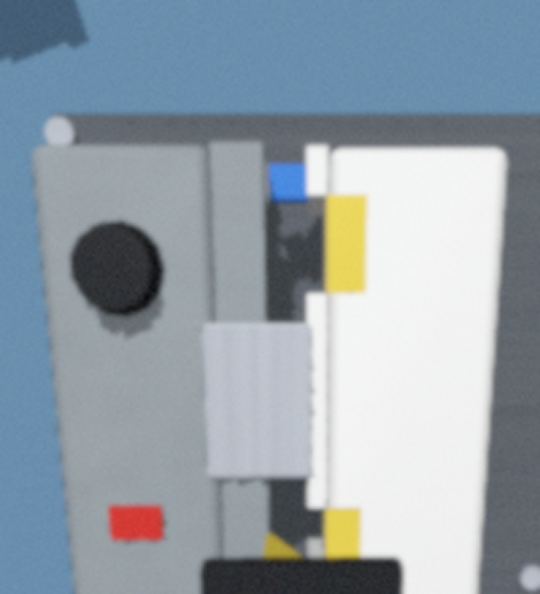

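```bash
python3 - <<'E'
from h import *
pry(49,14.5,"k1",prev=11,s=2.0)
bot.move_linear(at(1.0,-49,87),Q,max_speed=.15); meas()
pry(-49,15.5,"k3",prev=11,s=2.0); meas("k4.png")
E
```

```text
pre t 33.55 s 0.77 y 49.13 tip 40.58 Fpack [-0.6  0.1 -2.4] gap 26.32
in k1 e=14.5 t 34.19 s 1.87 y 48.99 tip 25.64 Fpack [-1.3 -1.2 -0.7] gap 26.82
out t 35.01 s 0.81 y 48.66 tip 86.59 Fpack [ 0.  -1.  -1.1] gap 26.63
meas t 35.81 s 0.96 y -47.86 tip 87.0 Fpack [ 0.5  1.  -1.8] gap 26.43
L open ~ 15.2 10
R open ~ 13.3 2
pre t 36.84 s 0.76 y -48.9 tip 40.58 Fpack [ 0.3 -0.3 -0.9] gap 26.42
in k3 e=15.5 t 37.57 s 1.94 y -48.96 tip 23.2 Fpack [-0.9  0.  -1.9] gap 25.88
out t 38.41 s 0.76 y -49.21 tip 86.61 Fpack [ 0.2 -0.8 -0.9] gap 26.45
meas t 38.41 s 0.76 y -49.21 tip 86.61 Fpack [ 0.2 -0.8 -0.9] gap 26.45
L open ~ 15.4 10
R open ~ 16.6 1
```

View pics/k4.png

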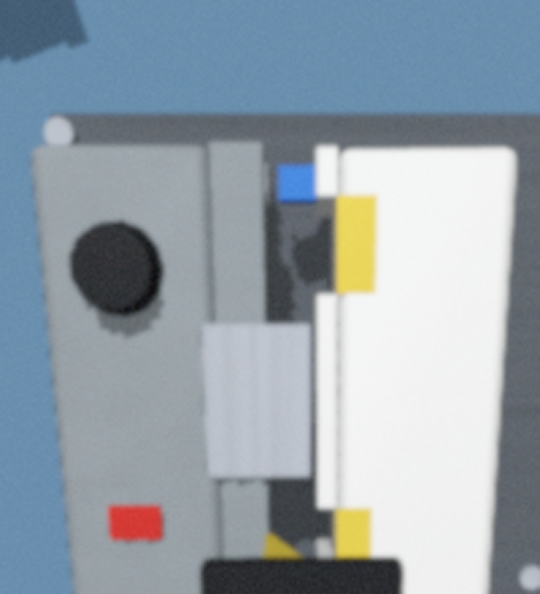

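```bash
python3 - <<'E'
from h import *
th=np.radians(-22.3+90); x,y=.4957,.3393
s=bot.state()["eef_pos"]
bot.move_linear([s[0],s[1],.2],max_speed=.15)
bot.move_to([x,y,.2],down(th))
bot.move_linear([x,y,.142],down(th),max_speed=.1)
bot.dwell(.2);rep()
bot.move_linear([x,y,.105],max_speed=.06);rep("mid")
bot.move_linear([x,y,.094],max_speed=.03);st=rep("down");print(np.round(st["eef_pos"],4))
c=viewer.capture("wrist");save(c,"l1.png",(120,340,160,400),3)
c=viewer.capture("side");save(c,"l1s.png",(250,370,200,320),5)
E
```

```text
t 41.4 s -183.78 y 349.32 tip 65.91 Fpack [-0.2  0.3 -0.4] gap 26.27
mid t 42.17 s -183.99 y 349.14 tip 28.29 Fpack [ 1.2  0.8 -1.6] gap 26.73
down t 42.68 s -184.09 y 348.89 tip 17.04 Fpack [ 0.6  0.1 -0. ] gap 26.43
[0.4956 0.3393 0.0938]
```

View pics/l1s.png

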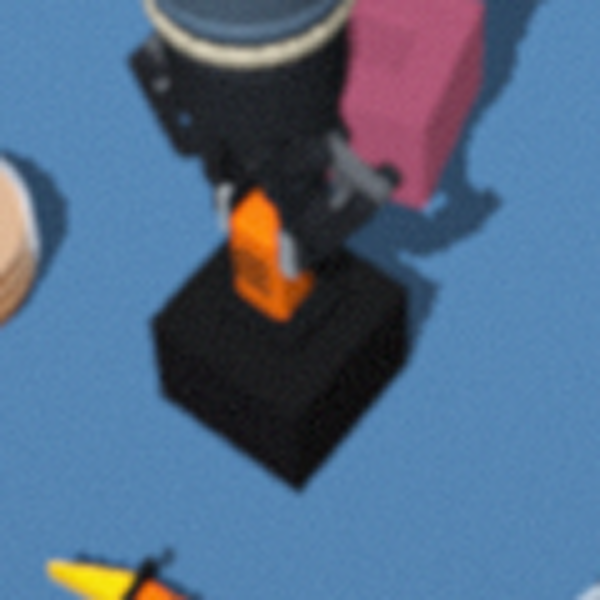

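Seated with the collar on the block, so I'll release and withdraw.

```bash
python3 - <<'E'
from h import *
bot.let_go(); bot.dwell(.3); rep()
x,y,_=bot.state()["eef_pos"]
bot.move_linear([x,y,.2],max_speed=.12)
bot.move_to([.42,.2,.33],Q)
s=rep();c=viewer.capture("wrist");save(c,"m1w.png")
c=viewer.capture("top");save(c,"m1t.png",(110,330,90,390),2.6)
c=viewer.capture("side");save(c,"m1s.png",(100,370,140,380),2.2)
E
```

```text
t 43.69 s -184.0 y 348.94 tip 17.2 Fpack [ 0.2 -0.6  0.3] gap 85.62
 t 45.56 s -211.58 y 193.17 tip 252.52 Fpack [-0.2 -0.3 -0.7] gap 85.73
```

View pics/m1s.png

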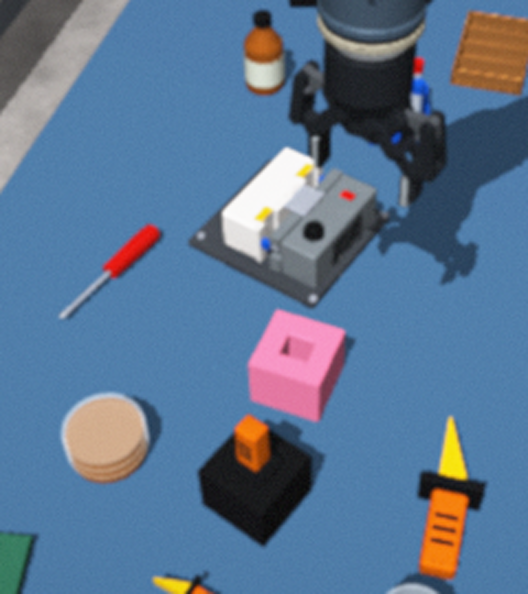

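View pics/m1t.png

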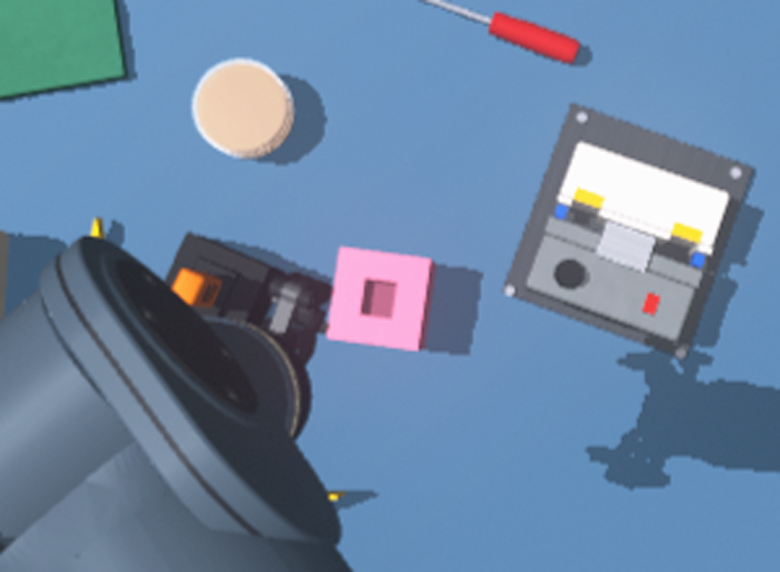

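View pics/m1w.png

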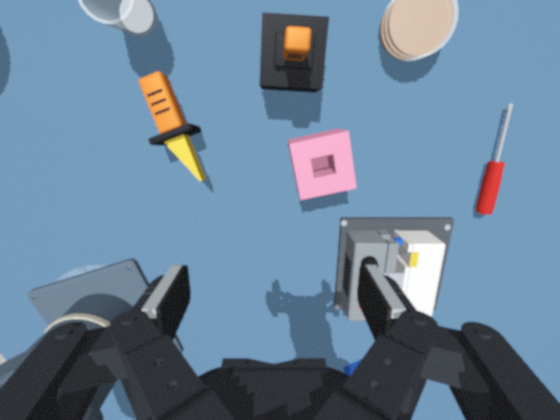

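```bash
python3 -c "
from h import *
workorder.sign_off(); print(bot.state()['time_s'])"
```

```text
the job is handed in; nothing more can be done
the job is handed in; nothing more can be done
```

I took the middle-sized wedge from the black stand and worked it down eight times, alternating left and right. I then hung it back in the stand by its collar and signed the job off; `sign_off` reports no verdict.

- **Cover:** the last wrist-camera measurement put it about 15.4 mm open on the left and 16.6 mm on the right. That is under 1° of skew. The top view independently gave about 15 mm on the left. The blue tabs are clear of the grey half, and the cover looks flat on the plate.
- **Skew along the way:** between pries the two ends differed by at most about 2.2 mm, roughly 1.3°. I did not measure skew continuously during a push.
- **Forces:** the largest force I read was about 17 N, at the wrist. I read it at the end of each move, not throughout.
- **Wedge and surroundings:** the collar rests on the stand, and the gripper was open and clear of everything. The dishes, bottle and screwdriver look to be where they started. Sign-off came at about 46 s.
- **One disagreement:** while the clips still gripped, each push opened its end about 2 mm less than the blade thickness predicted. I measured after nearly every push and corrected for it. Once the clips let go, measurement and prediction agreed.

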